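Park a bearing sleeve at the top of the feed gutter

TASK

With the fingers, push the steel sleeve that lies in the sloped gutter gently up the slope, over the crest, until it sits by itself in the dip against the red stop. Let go of it, then push the yellow keeper slide by its black knob all the way in across the gutter, so that the sleeve cannot roll back. Roll the sleeve only: never lift it out, fling it or tip it, and leave the other things on the bench where they are.

Things in the scene. Friction and masses are not known exactly. Their poses are not given: they have to be found in the camera images.
- gutter: Fixed steel feed gutter with blue walls, 262 mm long. Origin on the bench top (z 0) under the channel's centre line; x points uphill along the channel, y across it to the keeper's side, z up. The channel is 54 mm wide; its walls are 4 mm thick and their tops stand only 12 mm above its floor all along, so most of the sleeve is clear above them.
- low_end (a point): Low end of the channel floor: gutter x -155, z 12 mm. The floor is level from here to gutter x -75 mm, then rises at 7 degrees to the crest. Behind this point is a low lip 4 mm thick, its top at z 22 mm.
- crest (a point): Crest of the floor: gutter x 45, z 26.7 mm. A sleeve left short of it rolls back down; past it the floor dips at 8 degrees to the red stop, and the sleeve rolls into the dip by itself and stays.
- parked (a point): Centre of the sleeve when parked in the dip against the red stop: gutter x 70, y 0, z 48.5 mm. The stop's face is at gutter x 95 mm; it is 12 mm thick, 62 mm wide and its top is at z 72 mm.
- sleeve: The loose steel bearing sleeve, a smooth, lightly oiled (slippery) cylinder 50 mm in diameter and 48 mm long with a dark bore and a copper band round its middle, about 0.4 kg. It lies on the gutter's level low end with its axis (its own y) across the channel, 3 mm free at either side, and rolls freely. Its origin is its centre, 25 mm above the floor; its x and z axes turn as it rolls.
- keeper (a joint): Keeper: yellow bar 14 mm wide, 62 mm long, 10 mm high (z 42 to 52 mm) sliding across the gutter along its -y, centred on gutter x 34 mm. Value: travel in m, 0 fully out, 0.060 fully in (hard end). About 2 N of friction; stays where left. Starts 0 to 15 mm in. Fully in, its tip is 14 mm past the channel's centre line and its face 4 mm behind the parked sleeve.
- keeper_knob (a point): Middle (z 68.5 mm) of the keeper's upright black knob, a cylinder 20 mm in diameter standing on the bar from z 52 to 85 mm. At keeper value 0 it is at gutter x 34, y 95 mm, at 0.060 at y 35 mm; the bar ends 13 mm further out (gutter +y) than this point. Push it from outside, towards the gutter's -y.
- guide (a point): Middle of the top of the keeper's fixed grey guide, 44 mm along the gutter's x, 76 mm along its y, its top at z 52 mm, level with the bar that slides in it; only the knob stands above.
- spare_sleeve: Bystander: a like sleeve standing upright on the bench beside the gutter's low end, 50 mm in diameter, 49 mm high; origin under its centre.
- test_block: Bystander: round brass hardness test block lying flat, 60 mm in diameter, 12 mm thick; origin under its centre.
- spanner: Bystander: a steel spanner lying flat beyond the gutter; origin under its middle.
- oil_bottle: Bystander: green bottle with red cap, 48 mm in diameter, 110 mm high; origin under its centre.
- race: Bystander: dark steel bearing race lying flat, 72 mm in outer diameter, 16 mm high; origin under its centre.
- cup: Bystander: orange plastic cup, 64 mm in diameter, 60 mm high; origin under its centre.
Things that resemble listed ones, but are neither listed nor needed, are in the scene too. Leave any blue or turquoise look-alike of the sleeve alone.

How it is judged (in metres and radians):
On the way, in this order (a step that is already met when the one before it is completed fails the run):
1. the sleeve rests by itself in the dip against the stop, untouched, with the keeper still out (x of sleeve in the frame of gutter between 0.066 and 0.074 m and y of sleeve in the frame of gutter between -0.008 and 0.008 m and z of sleeve in the frame of gutter between 0.044 and 0.053 m and linear speed of sleeve below 0.02 m/s and contact force between the fingers and sleeve below 0.1 N and value of joint keeper below 0.025 m), for 0.3 s.
2. the keeper is pushed fully in (value of joint keeper above 0.055 m), for 0.2 s.
At the end, for the whole second after the job is handed in: The sleeve is at rest in the dip against the stop (its centre within 4 mm of the parked place along the gutter, in the channel, not raised) and the keeper is in by more than 55 of its 60 mm (x of sleeve in the frame of gutter between 0.066 and 0.074 m and y of sleeve in the frame of gutter between -0.008 and 0.008 m and z of sleeve in the frame of gutter between 0.044 and 0.053 m and linear speed of sleeve below 0.02 m/s and value of joint keeper above 0.055 m); the robot touches nothing.
It fails at once if the sleeve is lifted more than about 10 mm off the gutter's floor ((x of sleeve in the frame of gutter between -1 and -0.075 m and z of sleeve in the frame of gutter above 0.049 m) or (x of sleeve in the frame of gutter between -1 and -0.015 m and z of sleeve in the frame of gutter above 0.055 m) or (x of sleeve in the frame of gutter between -1 and 1 m and z of sleeve in the frame of gutter above 0.063 m)).
It fails at once if the sleeve leaves the channel sideways or at the low end (y of sleeve in the frame of gutter above 0.015 m or y of sleeve in the frame of gutter below -0.015 m or x of sleeve in the frame of gutter below -0.15 m or x of sleeve in the frame of gutter above 0.085 m).
It fails at once if the sleeve is tipped: its axis leaves the level across the channel by more than about 20 degrees (angle between the y axis of sleeve and the y axis of gutter, either way round above 0.35 rad).
It fails at once if the sleeve is flung (faster than 0.65 m/s) (linear speed of sleeve above 0.65 m/s).
It fails at once if a bystander is moved by more than 25 mm or tipped over (distance of any of spare_sleeve, test_block, spanner, oil_bottle, race, cup from where it was at the start of the episode above 0.025 m or angle between any of spare_sleeve, test_block, spanner, oil_bottle, race, cup's own z axis and vertical above 0.5 rad).
It also fails if it takes over 48 s, if anything falls off the work surface, if the arm or the gripper's body presses on something with over 40 N, if the wrist force passes 120 N, or if a joint passes its speed limit or range.

ROBOT

A 6-joint arm with a two-finger parallel gripper is mounted at the origin on the work surface. World frame = base frame: x ahead of the robot, y to its left, z up, the work surface at z = 0. Lengths are in mm, angles in degrees, forces in N, time in s.
With the tool pointing down it reaches from about 350 to 850 mm from the base axis. Payload 8.1 kg.
Tool frame: the origin (TCP) lies midway between the tips of the shut fingers; the grasp point (between the pads) lies grip_depth behind it (grip_depth is the distance from the TCP to the grasp point, in mm); z points along the fingers, y is the line along which they close (so a half turn about z gives the same grasp; the last joint's range is limited). The gripper opens to 85 mm and grips with 20 to 120 N. Pads are 22 mm wide; open, the fingers measure 114 mm over their backs; the gripper's body (76 mm by 85 mm) begins 54 mm behind the grasp point. The pads swing forward as they close: fully open they stand 13 mm farther back than shut.
Start: joints at [-72.96, 7.471, 85.268, -0, 87.261, -4.893], TCP at [224.132, -556.57, 231.292] pointing down, gripper open.
Joint ranges: [-169.43, 169.43], [-51.17, 129.36], [1.28, 143.12], [-76.62, 256.62], [0, 156.53], [-152.29, 152.29]. Speed limits (degrees/s): [136.94, 136.94, 159.86, 180, 180, 180].

INTERFACE

Orientations are given as [roll, pitch, yaw] about the fixed x, y, z axes, in that order (R = Rz(yaw) Ry(pitch) Rx(roll)).
In Python, from bench import sense, snapshot, hand_in, grip_depth gives the robot as it stands. The module is installed in compiled form; this text tells all that it offers.
- The arm moves only by the tool apply_moves, never from a script. Its argument "series" is text: rows parted by semicolons, each of 5 numbers parted by spaces: the shift along the tool's x, y, z each as a share of 0.3 m, from -1 to 1, then the turn about the tool's z as a share of 2 rad, from -1 to 1, then the gripper's target within -1 to 1 (shut at 1, half-way at 0, fully open at -1). In form: tx ty tz twist gripper; .... A call has 1 to 5 rows; each row shifts and turns the commanded pose from where the row before left it, along the tool's axes as they then stand; what a row does not reach is not made up. A row lasts 1/12 s, in which the tool goes at most 41.7 mm and 7.16 degrees, less where a joint would pass 70% of its speed; a pose out of reach is approached as far as the arm can. A call with a number of a shift or a turn outside -1 to 1 is refused whole. A call with a gripper value outside its range is refused whole. The fingers move at their own pace and stop on an object; "squeeze" is the grip in N (left out, the last holds). Time passes only in rows, so rows that do not move let the fingers close. It gives the time, the measured TCP pose, the force, the opening and the grip force at its end, in the units of the state.
- sense(): the state, without advancing time (a new reading comes with each control period).
- snapshot(name): name is "side" or "top"; returns a dict with "frame" (420x560x3 uint8, blue, green, red), "depth" (420x560 float32, mm along the optical axis (not along the pixel's ray), 0 where there is no reading), "intrinsics" (3x3 intrinsics, pixels), "extrinsics" (4x4, takes a point from camera to world coordinates). Camera axes: x right, y down, z forward; pixel columns grow to the right and rows downward; lengths in mm; the calibration is good to about 2 mm. A picture is of the moment at which its call begins.
- hand_in(): hands the job in; it is judged then, once.
The state is a dict: "time": time; "joint_pos": joint angles; "qd": joint speeds; "joint_efforts": joint torques, N m; "tool_pos": TCP position; "tcp_rot": TCP orientation; "ft_force": force on the tool from outside, world axes, zero at the start; "wrist_torque": the same for the moment, N m; "finger_gap": finger opening in mm; "grip_force": force on a finger pad.
Only numpy, scipy, OpenCV 4.12 (cv2) and the standard library are available. Lean on these libraries where they do the work, as an engineer would, in place of code of your own. Each camera call takes 0.05 s, during which the arm holds its last target. There are 200 camera calls.

## Working session

There is one attempt and no reset: what is moved stays moved. The work goes in short steps, Python scripts to look and compute and a tool call to move; the robot and the scene stay as the last step left them, time stands still between calls to the robot, and variables do not carry over. Pictures are saved under pics/ and viewed, at most 10 in all, crops included, and the job is handed in when it is done.

Besides the shell and the picture viewer there is one more tool, called by a JSON object that holds its "fn" and its "kwargs". apply_moves: Moves the arm, as the interface text tells. Its arguments: {"type":"object","properties":{"series":{"type":"string"},"squeeze":{"type":"number"}},"required":["series"]}

```bash
mkdir -p pics
python3 - <<'E'
from bench import *
import cv2,numpy as np
print(sense(),grip_depth)
for n in("top","side"):
    s=snapshot(n);cv2.imwrite(f"pics/{n}0.png",s["frame"]);np.savez(f"{n}0.npz",**s)
    print(n,s["intrinsics"],s["extrinsics"])
E
```

```text
{'time': 0.0, 'joint_pos': array([-7.29615465e+01,  7.51477431e+00,  8.53301421e+01,  2.68103913e-04,
        8.72607141e+01, -4.89189891e+00]), 'qd': array([ 0.11368448,  0.00267617, -0.07092688, -0.06340632,  0.04698614,
        0.049773  ]), 'joint_efforts': array([-1.97924215e-03, -5.69416165e+01, -5.00546801e+01, -2.78040197e-04,
        1.49217522e-02,  3.74379601e-05]), 'tool_pos': array([ 223.95947664, -556.04209271,  230.23963511]), 'tcp_rot': array([-1.79894777e+02, -9.27453739e-03,  2.19303308e+01]), 'ft_force': array([ 0.5813237 , -0.96625953, -0.37922158]), 'wrist_torque': array([-0.03214069,  0.00457051, -0.03272074]), 'grip_force': 0.0, 'finger_gap': 84.99390305392123} 18.700000000000003
top [[410.32629691   0.         282.72404817]
 [  0.         410.32629691 213.51446059]
 [  0.           0.           1.        ]] [[-7.57971250e-02 -9.76696003e-01  2.00797695e-01  4.45551267e+02]
 [-9.97105171e-01  7.54559791e-02 -9.36341498e-03  4.83360550e+00]
 [-6.00617668e-03 -2.00926140e-01 -9.79587981e-01  8.60893486e+02]
 [ 0.00000000e+00  0.00000000e+00  0.00000000e+00  1.00000000e+00]]
side [[505.54486214   0.         276.86147002]
 [  0.         505.54486214 206.01395064]
 [  0.           0.           1.        ]] [[-9.79644575e-01 -1.34335200e-01  1.49166221e-01  4.41597654e+02]
 [-1.99830257e-01  5.81947015e-01 -7.88292801e-01  8.41492243e+02]
 [ 1.90886344e-02 -8.02054690e-01 -5.96945473e-01  6.89002780e+02]
 [ 0.00000000e+00  0.00000000e+00  0.00000000e+00  1.00000000e+00]]
```

View pics/top0.png

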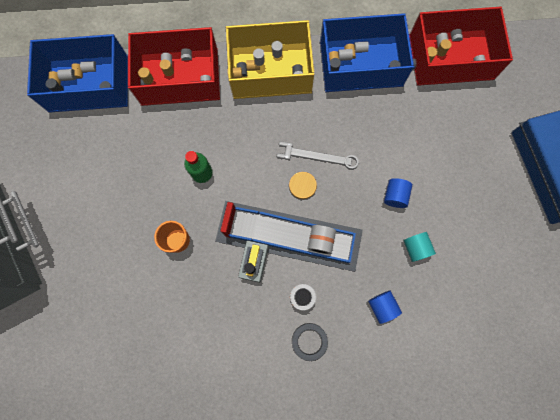

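View pics/side0.png

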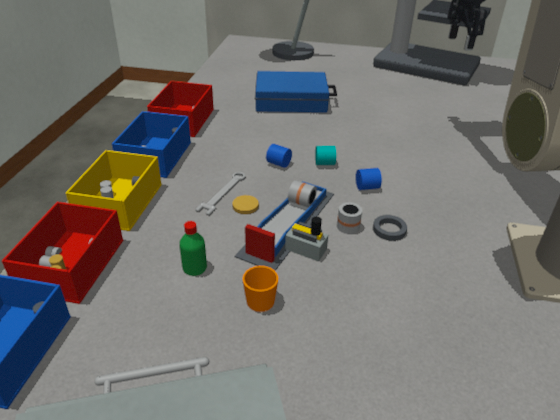

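The two views agree. In the top view the gutter runs from the red stop at (228,218) down to its low end at (355,248), with the knob at (250,267).

What could be taken for the sleeve (top view pixels):
- Banded sleeve in the gutter (321,238)
- Upright spare (303,297)
- Blue cylinders (398,193) and (385,306)
- Turquoise cylinder (419,247)

By the description it's the banded one lying in the gutter at (321,238). Next I'll measure it and check it in a close crop.

```bash
cat > h.py <<'E'
import numpy as np,cv2
def cloud(s):
    K=s["intrinsics"];T=s["extrinsics"];d=s["depth"].astype(float)
    v,u=np.mgrid[:420,:560]
    P=np.stack([(u-K[0,2])/K[0,0]*d,(v-K[1,2])/K[1,1]*d,d],-1)
    return P@T[:3,:3].T+T[:3,3]
def proj(s,p):
    T=s["extrinsics"];c=T[:3,:3].T@(np.asarray(p,float)-T[:3,3]);q=s["intrinsics"]@c;return q[:2]/q[2]
def mask(s,lo,hi):
    return (cv2.inRange(cv2.cvtColor(s["frame"],cv2.COLOR_BGR2HSV),lo,hi)>0)&(s["depth"]>0)
E
python3 - <<'E'
from h import *
S={n:np.load(n+"0.npz") for n in("top","side")}
roi={"top":(200,195,365,285),"side":(235,178,330,265)}
for n,s in S.items():
    x0,y0,x1,y1=roi[n];P=cloud(s);R=np.zeros((420,560),bool);R[y0:y1,x0:x1]=1
    for nm,lo,hi in(("blue",(100,120,40),(125,255,255)),("red",(0,180,60),(3,255,255)),("copper",(5,80,60),(16,255,255)),("yellow",(22,130,80),(34,255,255)),("dark",(0,0,0),(180,255,40))):
        m=mask(s,lo,hi)&R
        p=P[m]
        if len(p)<5: continue
        if nm!="blue": p=p[p[:,2]>28]
        if nm=="dark": p=p[p[:,2]>55]
        if len(p)<3: print(n,nm,len(p));continue
        print(n,nm,len(p),"mean",p.mean(0).round(1),"min",p.min(0).round(),"max",p.max(0).round())
        if nm=="blue": 
            p=p[(p[:,2]>8)]
            r=cv2.minAreaRect(p[:,:2].astype(np.float32));print("rect",r,cv2.boxPoints(r).round(1).tolist())
        if nm=="red":
            t=p[p[:,2]>68];r=cv2.minAreaRect(t[:,:2].astype(np.float32));print("top",len(t),t.mean(0),r)
    for nm in(): pass
c=np.hstack([cv2.resize(S["top"]["frame"][195:290,205:365],(400,238)),cv2.resize(S["side"]["frame"][175:270,225:385],(400,238))])
cv2.imwrite("pics/crop0.png",c)
E
```

```text
top blue 616 mean [567.5 -22.5  26.2] min [ 507. -149.    2.] max [637. 110.  44.]
rect ((572.2149658203125, -19.0194091796875), (253.72247314453125, 62.62864303588867), 73.50396728515625) [[506.20001220703125, -131.8000030517578], [566.2000122070312, -149.60000610351562], [638.2999877929688, 93.69999694824219], [578.2000122070312, 111.5]]
top red 179 mean [608.8 107.2  70. ] min [580.  95.  59.] max [638. 120.  74.]
top 156 [609.00629808 107.73073219  70.8237209 ] ((609.1629638671875, 108.03312683105469), (10.254914283752441, 59.67750549316406), 73.58081817626953)
top copper 97 mean [555.6 -76.3  56.5] min [546. -99.  43.] max [564. -53.  63.]
top yellow 150 mean [531.5  61.4  51.1] min [494.  51.  41.] max [552.  78.  86.]
top dark 11 mean [500.5  63.3  70.6] min [496.  60.  57.] max [507.  70.  76.]
side blue 538 mean [564.1 -12.5  23.2] min [ 511. -139.    2.] max [629. 110.  39.]
rect ((575.1399536132812, -19.73138427734375), (252.5895233154297, 63.60515594482422), 73.44271850585938) [[508.70001220703125, -131.6999969482422], [569.5999755859375, -149.89999389648438], [641.5999755859375, 92.30000305175781], [580.5999755859375, 110.4000015258789]]
side red 578 mean [611.8 114.3  54. ] min [584.  97.  28.] max [641. 127.  74.]
top 148 [612.80036197 111.23732608  70.90625565] ((613.1895141601562, 110.33782196044922), (13.821595191955566, 59.04563903808594), 72.30729675292969)
side copper 61 mean [563.7 -61.5  50.4] min [556. -89.  28.] max [569. -50.  63.]
side yellow 127 mean [529.9  63.6  50.9] min [497.  34.  38.] max [557.  82.  61.]
side dark 145 mean [508.8  75.5  74.9] min [500.  60.  55.] max [518.  82.  88.]
```

View pics/crop0.png

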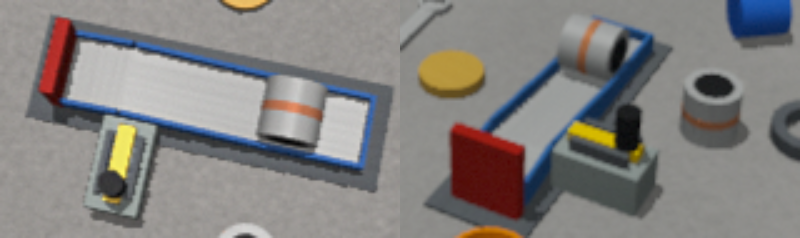

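The crop confirms it: the banded sleeve lies in the gutter near its low end, and the upright one is the spare. The gutter's uphill yaw is about 73.5°, with its origin near (582.5, 12). The sleeve is at roughly gutter x −90.

I'll shut the fingers, turn the tool so its x axis points uphill, and move above the low end.

{"fn": "apply_moves", "kwargs": {"series": "0 0 0 -0.06 1; 0 0 0 -0.06 1; 0 0 0 -0.06 1; 0 0 0 -0.06 1; 0 0 0 -0.06 1", "squeeze": 30}}

```text
time: 0.52
tool_pos: [224.0, -556.2, 230.6]
tcp_rot: [-180.0, -0.0, 56.7]
ft_force: [0.6, -0.9, -0.7]
finger_gap: 25.8
grip_force: 0.0
```

{"fn": "apply_moves", "kwargs": {"series": "0 0 0 -0.06 1; 0 0 0 -0.06 1; 0 0 0 -0.03 1; 0 0 0 0 1"}}

```text
time: 0.85
tool_pos: [224.0, -556.3, 230.7]
tcp_rot: [-180.0, -0.1, 73.7]
ft_force: [0.3, 0.8, -0.5]
finger_gap: 0.2
grip_force: 0.0
```

```bash
cat >> h.py <<'E'
A=np.radians(73.5);U=np.array([np.cos(A),np.sin(A)]);V=np.array([-U[1],U[0]]);O=np.array([582.5,12.])
def togut(p): q=p[...,:2]-O;return np.stack([q@U,q@V,p[...,2]],-1)
E
python3 - <<'E'
from h import *
from scipy.optimize import least_squares
B=[];Kn=[]
for n in("top","side"):
    s=np.load(n+"0.npz");g=togut(cloud(s))
    m=(abs(g[...,1])<20)&(g[...,2]>30)&(g[...,0]<-40)&(g[...,0]>-150)
    p=g[m];f=lambda c:np.hypot(p[:,0]-c[0],p[:,2]-c[1])-25
    r=least_squares(f,[-92,37],loss="soft_l1");print(n,"sleeve",len(p),r.x,np.abs(r.fun).mean(), "y",p[:,1].mean())
    m=(g[...,2]>60)&(abs(g[...,0]-34)<25)&(g[...,1]>60)&(g[...,1]<120)
    p=g[m];r=least_squares(lambda c:np.hypot(p[:,0]-c[0],p[:,1]-c[1])-10,[34,90],loss="soft_l1");print("knob",len(p),r.x,p.min(0),p.max(0))
    m=mask(s,(100,120,40),(125,255,255))&(abs(g[...,0]+32)<100)&(abs(abs(g[...,1])-29)<8)&(g[...,2]>15)
    for sg in(1,-1):
        q=g[m&(g[...,1]*sg>0)];print("wall",sg,len(q),np.polyfit(q[:,0],q[:,1],1))
E
```

```text
top sleeve 491 [-92.69017139  35.99463221] 0.8856992938635746 y 0.13658006846430268
knob 100 [33.64619887 89.35835083] [23.4844383  80.0887724  62.32850967] [42.82273674 99.35781442 86.71025105]
wall 1 214 [-2.33597107e-05  3.07774654e+01]
wall -1 186 [ 8.69002380e-04 -2.74536756e+01]
side sleeve 348 [-91.38844381  36.57993188] 1.4636524235617703 y 0.3319827274221566
knob 150 [34.61474698 85.74672497] [25.35116894 76.01852654 60.49500569] [46.67487194 96.24411905 87.54056636]
wall 1 193 [1.47181981e-03 2.74450357e+01]
wall -1 151 [-3.64492197e-03 -3.04448883e+01]
```

{"fn": "apply_moves", "kwargs": {"series": "0.13 0.047 0 0 1; 0.13 0.047 0 0 1; 0.13 0.047 0 0 1; 0.13 0.047 0 0 1; 0.13 0.047 0 0 1"}}

```text
time: 1.27
tool_pos: [347.7, -387.9, 231.0]
tcp_rot: [-180.0, -0.0, 73.3]
ft_force: [0.8, -1.0, 0.8]
finger_gap: -0.2
grip_force: 0.0
```

{"fn": "apply_moves", "kwargs": {"series": "0.13 0.047 0 0 1; 0.13 0.047 0 0 1; 0.13 0.047 0 0 1; 0.13 0.047 0 0 1; 0.13 0.047 0 0 1"}}

```text
time: 1.68
tool_pos: [470.8, -220.7, 231.2]
tcp_rot: [180.0, 0.0, 73.3]
ft_force: [1.1, 0.4, -0.0]
finger_gap: -0.0
grip_force: 0.0
```

{"fn": "apply_moves", "kwargs": {"series": "0.13 0.047 0 0 1; 0.13 0.047 0 0 1; 0.13 0.047 0 0 1; 0 0 0 0 1; 0 0 0 0 1"}}

```text
time: 2.1
tool_pos: [544.6, -120.2, 230.7]
tcp_rot: [-179.9, -0.0, 73.6]
ft_force: [-1.2, -0.0, 0.3]
finger_gap: 0.2
grip_force: 0.0
```

```bash
cat > st.py <<'E'
from bench import sense
from h import *
s=sense();print(togut(s["tool_pos"]).round(1),s["tcp_rot"].round(1),s["ft_force"].round(1),s["time"])
E
python3 st.py
```

```text
[-137.6   -1.2  230.7] [-179.9   -0.    73.6] [-1.2 -0.   0.3] 2.1
```

{"fn": "apply_moves", "kwargs": {"series": "-0.007 -0.004 0.13 0 1; 0 0 0.13 0 1; 0 0 0.13 0 1; 0 0 0.13 0 1; 0 0 0.1 0 1"}}

```text
time: 2.52
tool_pos: [539.7, -125.0, 41.9]
tcp_rot: [-179.8, 0.0, 73.3]
ft_force: [0.3, -0.2, -0.7]
finger_gap: 0.3
grip_force: 0.0
```

{"fn": "apply_moves", "kwargs": {"series": "0 0 0.03 0 1; 0 0 0.03 0 1; 0 0 0 0 1; 0 0 0 0 1"}}

```text
time: 2.85
tool_pos: [543.2, -125.1, 29.0]
tcp_rot: [179.9, 0.0, 73.4]
ft_force: [0.5, 0.1, 1.0]
finger_gap: -0.1
grip_force: 0.0
```

```bash
python3 st.py
python3 - <<'E'
from bench import *
import cv2
a=snapshot("side");b=snapshot("top");
cv2.imwrite("pics/a.png",cv2.resize(a["frame"][120:270,225:385],(640,600)))
E
```

```text
[-142.6   -1.3   29. ] [179.9   0.   73.4] [0.5 0.1 1. ] 2.85
```

View pics/a.png

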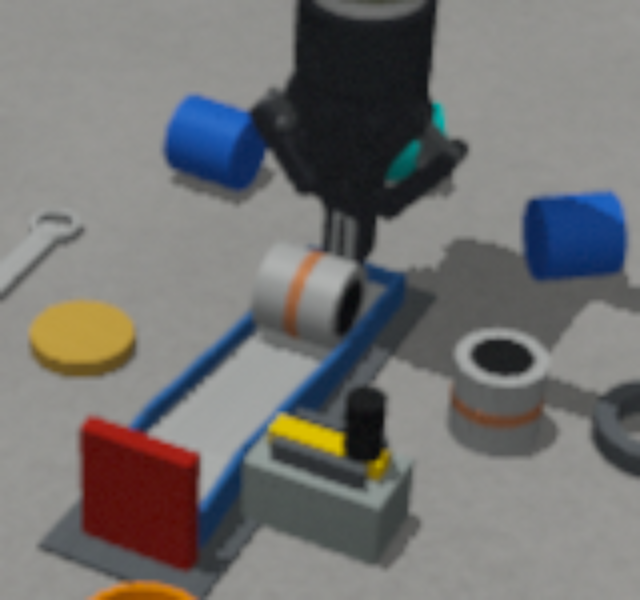

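The picture shows the shut fingers down in the channel behind the sleeve (about pixel 350,240), clear of the bystanders. Now a gentle push.

{"fn": "apply_moves", "kwargs": {"series": "0.01 0 0.01 0 1; 0.01 0 0 0 1; 0.01 0 0 0 1; 0.01 0 0 0 1; 0.015 0 0 0 1"}}

```text
time: 3.37
tool_pos: [547.0, -108.2, 24.5]
tcp_rot: [180.0, 0.0, 73.5]
ft_force: [0.7, 0.0, 0.6]
finger_gap: 0.4
grip_force: 0.1
```

{"fn": "apply_moves", "kwargs": {"series": "0.015 0 0 0 1; 0.015 0 0 0 1; 0.015 0 0 0 1; 0.015 0 0 0 1; 0.015 0 0 0 1"}}

```text
time: 3.78
tool_pos: [553.4, -86.5, 24.4]
tcp_rot: [180.0, 0.0, 73.5]
ft_force: [-0.4, -1.0, 1.0]
finger_gap: -0.2
grip_force: 0.8
```

```bash
cat > look.py <<'E'
from bench import snapshot
from h import *
from scipy.optimize import least_squares
import sys
for n in sys.argv[1:]:
    s=snapshot(n);g=togut(cloud(s))
    m=mask(s,(3,70,50),(16,190,255))&(abs(g[...,1])<9)&(g[...,2]>32)&(g[...,0]<92)&(g[...,0]>-150)
    p=g[m]
    if len(p)<8: print(n,"few",len(p));continue
    r=least_squares(lambda c:np.hypot(p[:,0]-c[0],p[:,2]-c[1])-25,[p[:,0].mean(),42],loss="soft_l1");print(n,"sleeve",len(p),r.x.round(1),np.abs(r.fun).mean().round(1),"y",p[:,1].mean().round(1))
    m=(g[...,2]>60)&(abs(g[...,0]-34)<20)&(g[...,1]>15)&(g[...,1]<110)&(g[...,2]<90)
    p=g[m]
    if len(p)>20: r=least_squares(lambda c:np.hypot(p[:,0]-c[0],p[:,1]-c[1])-10,p[:,:2].mean(0),loss="soft_l1");print(" knob",len(p),r.x.round(1))
E
python3 st.py; python3 look.py top side
```

```text
[-1.027e+02 -1.000e-01  2.440e+01] [180.    0.   73.5] [-0.4 -1.   1. ] 3.7833
top few 0
side sleeve 74 [-64.7  37.7] 1.3 y -3.3
 knob 151 [34.8 85.6]
```

{"fn": "apply_moves", "kwargs": {"series": "0.015 0 -0.002 0 1; 0.02 0 -0.0024 0 1; 0.02 0 -0.0024 0 1; 0.02 0 -0.0024 0 1; 0.02 0 -0.0024 0 1"}}

```text
time: 4.3
tool_pos: [561.6, -58.8, 27.9]
tcp_rot: [180.0, -0.0, 73.5]
ft_force: [-1.1, -1.3, 0.9]
finger_gap: 0.1
grip_force: 0.7
```

{"fn": "apply_moves", "kwargs": {"series": "0.02 0 -0.0024 0 1; 0.02 0 -0.0024 0 1; 0.02 0 -0.0024 0 1; 0.02 0 -0.0024 0 1; 0.02 0 -0.0024 0 1"}}

```text
time: 4.72
tool_pos: [570.0, -30.1, 31.4]
tcp_rot: [-180.0, -0.0, 73.5]
ft_force: [-0.5, -0.8, 0.8]
finger_gap: -0.4
grip_force: 0.8
```

```bash
python3 st.py; python3 look.py side
```

```text
[-43.9   0.   31.4] [-180.    -0.    73.5] [-0.5 -0.8  0.8] 4.7167
side sleeve 81 [-7.8 45.3] 1.1 y -3.5
 knob 151 [34.9 85.7]
```

{"fn": "apply_moves", "kwargs": {"series": "0.02 0 -0.0024 0 1; 0.02 0 -0.0024 0 1; 0.02 0 -0.0024 0 1; 0.02 0 -0.0024 0 1; 0.02 0 -0.0024 0 1"}}

```text
time: 5.18
tool_pos: [578.5, -1.3, 35.1]
tcp_rot: [-180.0, -0.0, 73.5]
ft_force: [-0.8, -2.0, 1.1]
finger_gap: -0.0
grip_force: 0.7
```

{"fn": "apply_moves", "kwargs": {"series": "0.015 0 -0.002 0 1; 0.015 0 -0.002 0 1; 0.015 0 -0.002 0 1; 0.01 0 -0.001 0 1; 0.01 0 -0.001 0 1"}}

```text
time: 5.6
tool_pos: [584.0, 17.1, 37.4]
tcp_rot: [-180.0, 0.0, 73.5]
ft_force: [0.6, -0.8, 0.3]
finger_gap: 0.0
grip_force: 0.7
```

```bash
python3 st.py; python3 look.py side
```

```text
[ 5.3  0.  37.4] [-180.     0.    73.5] [ 0.6 -0.8  0.3] 5.6
side sleeve 84 [41.3 51. ] 1.2 y -3.8
 knob 224 [38.5 75.9]
```

{"fn": "apply_moves", "kwargs": {"series": "0.008 0 0 0 1; 0.008 0 0 0 1; 0.008 0 0 0 1; 0.008 0 0 0 1; 0 0 0 0 1"}}

```text
time: 6.07
tool_pos: [586.7, 26.5, 37.3]
tcp_rot: [-180.0, -0.0, 73.5]
ft_force: [-0.3, 0.4, 1.1]
finger_gap: -0.0
grip_force: 0.0
```

```bash
python3 st.py; python3 look.py side
```

```text
[15.1  0.1 37.3] [-180.    -0.    73.5] [-0.3  0.4  1.1] 6.0667
side sleeve 50 [68.2 48.5] 0.9 y -4.1
 knob 174 [34.8 84.7]
```

The sleeve is over the crest, reading about gutter x 68 in the dip. I'll back off, rise clear, and go round to the outside of the knob.

{"fn": "apply_moves", "kwargs": {"series": "-0.025 0 0 0 1; -0.025 0 0 0 1; 0 0 -0.13 0 1; 0 0 -0.14 0 1; 0 0 -0.01 0 1"}}

```text
time: 6.53
tool_pos: [586.7, 10.2, 129.5]
tcp_rot: [179.4, -0.1, 73.5]
ft_force: [2.0, 0.4, 2.3]
finger_gap: 0.1
grip_force: 0.0
```

{"fn": "apply_moves", "kwargs": {"series": "0.03 -0.11 0 0 1; 0.03 -0.11 0 0 1; 0.03 -0.11 0 0 1; 0.023 -0.11 0 0 1; 0 0 0 0 1"}}

```text
time: 6.95
tool_pos: [460.0, 83.0, 119.2]
tcp_rot: [-179.7, 0.0, 73.6]
ft_force: [-1.1, -0.4, -0.5]
finger_gap: -0.0
grip_force: 0.0
```

```bash
python3 st.py; python3 look.py top side
```

```text
[ 33.3 137.7 119.2] [-179.7    0.    73.6] [-1.1 -0.4 -0.5] 6.95
top sleeve 96 [69.4 47.3] 0.8 y -0.5
side sleeve 46 [70.7 48. ] 1.0 y -4.3
 knob 152 [34.8 86.1]
```

The sleeve is parked at about x 70. Lower beside the knob and push.

{"fn": "apply_moves", "kwargs": {"series": "0 0 0.1 0 1; 0 0 0.086 0 1; 0 0 0 0 1; 0 0 0 0 1"}}

```text
time: 7.38
tool_pos: [464.9, 80.7, 64.4]
tcp_rot: [-179.8, 0.1, 73.4]
ft_force: [1.0, -0.1, -0.1]
finger_gap: 0.0
grip_force: 0.0
```

```bash
python3 st.py
python3 - <<'E'
from bench import *
import cv2
cv2.imwrite("pics/b.png",cv2.resize(snapshot("side")["frame"][120:270,225:385],(640,600)))
E
```

```text
[ 32.5 132.3  64.4] [-1.798e+02  1.000e-01  7.340e+01] [ 1.  -0.1 -0.1] 7.3833
```

View pics/b.png

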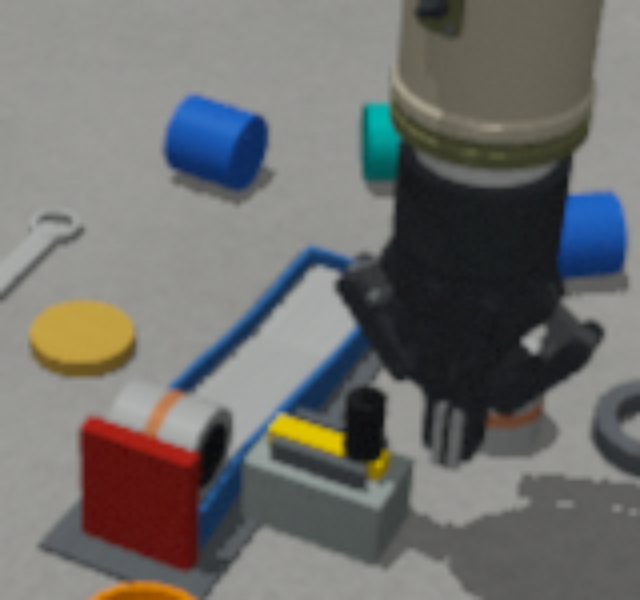

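The picture shows the sleeve against the stop (about 165,430) and the shut fingers just outside the knob (455,440 against 365,425). Pushing in.

{"fn": "apply_moves", "kwargs": {"series": "0.004 0.02 0 0 1; 0 0.02 0 0 1; 0 0.02 0 0 1; 0 0.02 0 0 1; 0 0.02 0 0 1"}}

```text
time: 7.85
tool_pos: [495.5, 74.1, 65.9]
tcp_rot: [180.0, -0.0, 73.5]
ft_force: [-2.3, 0.7, 2.1]
finger_gap: 0.3
grip_force: 1.2
```

{"fn": "apply_moves", "kwargs": {"series": "0 0.02 0 0 1; 0 0.02 0 0 1; 0 0.02 0 0 1; 0 0.02 0 0 1; 0 0.02 0 0 1"}}

```text
time: 8.27
tool_pos: [523.8, 65.5, 65.1]
tcp_rot: [-180.0, 0.0, 73.5]
ft_force: [-1.1, -0.1, 1.0]
finger_gap: -0.4
grip_force: 1.2
```

```bash
python3 st.py; python3 look.py top side
```

```text
[34.7 71.5 65.1] [-180.     0.    73.5] [-1.1 -0.1  1. ] 8.2667
top few 0
side sleeve 48 [70.6 48.5] 0.9 y -3.8
 knob 254 [39.  60.6]
```

{"fn": "apply_moves", "kwargs": {"series": "0 0.012 0 0 1; 0 0.012 0 0 1; 0 0.008 0 0 1; 0 0.005 0 0 1; 0 0 0 0 1"}}

```text
time: 8.78
tool_pos: [534.1, 62.4, 65.1]
tcp_rot: [-180.0, 0.0, 73.5]
ft_force: [-0.4, -0.7, -1.1]
finger_gap: -0.2
grip_force: 0.2
```

```bash
python3 st.py
```

```text
[34.6 60.8 65.1] [-180.     0.    73.5] [-0.4 -0.7 -1.1] 8.7833
```

{"fn": "apply_moves", "kwargs": {"series": "0 0.006 0 0 1; 0 0.006 0 0 1; 0 0 0 0 1"}}

```text
time: 9.03
tool_pos: [537.4, 61.5, 65.1]
tcp_rot: [-180.0, 0.0, 73.5]
ft_force: [-1.4, 0.9, 0.0]
finger_gap: 0.1
grip_force: 0.5
```

{"fn": "apply_moves", "kwargs": {"series": "0 0.006 0 0 1; 0 0.004 0 0 1; 0 0 0 0 1; 0 0 0 0 1"}}

```text
time: 9.37
tool_pos: [537.8, 61.3, 64.8]
tcp_rot: [-179.7, 0.0, 73.5]
ft_force: [-13.9, 3.7, 9.6]
finger_gap: -0.3
grip_force: 7.5
```

```bash
python3 st.py
```

```text
[34.6 56.8 64.8] [-179.7    0.    73.5] [-13.9   3.7   9.6] 9.3667
```

The force rose to 14 N with no further travel, so the keeper is at its hard end. I'll back straight off, rise, and check.

{"fn": "apply_moves", "kwargs": {"series": "0 -0.02 0 0 1; 0 -0.05 0 0 1; 0 -0.05 0 0 1; 0 0 -0.1 0 1; 0 0 -0.13 0 1"}}

```text
time: 9.78
tool_pos: [502.0, 70.9, 131.0]
tcp_rot: [-179.6, 0.1, 73.5]
ft_force: [1.3, -0.4, 0.1]
finger_gap: -0.0
grip_force: 0.0
```

{"fn": "apply_moves", "kwargs": {"series": "-0.1 -0.1 -0.1 0 1; -0.1 -0.08 -0.05 0 1; -0.1 -0.08 0 0 1; 0 0 0 0 1; 0 0 0 0 1"}}

```text
time: 10.2
tool_pos: [412.6, 10.0, 174.1]
tcp_rot: [179.8, -0.0, 73.4]
ft_force: [0.5, 0.3, 0.9]
finger_gap: -0.0
grip_force: 0.0
```

```bash
python3 st.py; python3 look.py top side
python3 - <<'E'
from bench import *
import cv2
cv2.imwrite("pics/c.png",snapshot("top")["frame"])
E
```

```text
[-50.2 162.4 174.1] [179.8  -0.   73.4] [0.5 0.3 0.9] 10.2
top sleeve 97 [69.7 47.6] 0.9 y -0.6
 knob 120 [36.2 33.7]
side sleeve 46 [70.5 47.9] 1.0 y -4.3
 knob 148 [34.4 32. ]
```

View pics/c.png

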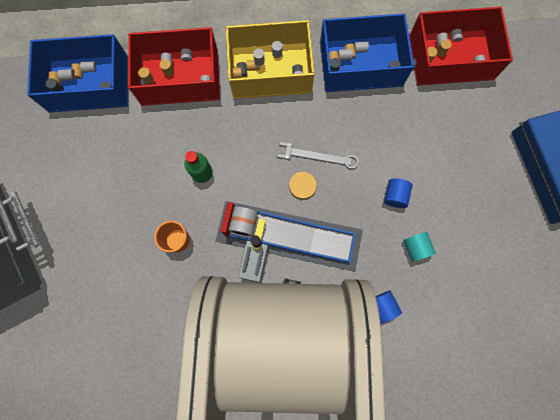

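The sleeve sits against the stop at (243,218), the keeper bar lies across the channel with its knob at (257,241), and the bystanders in view haven't moved.

```bash
python3 -c "
from bench import hand_in
print(hand_in())"
```

```text
the job is handed in; nothing more can be done
None
```

I handed the job in at about 10 s on the robot's clock: the sleeve rests in the dip against the red stop (measured at gutter x about 70 mm), the keeper is pushed to its hard end, and the robot touches nothing; `hand_in` gave no verdict.

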